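Fit the tube block on the mixer

TASK

Take the aluminium tube block off its sloping stand and lower it, without dropping it, over the mixer's shaft and locating pin together until it sits fully home, flat on the deck, and let go. Then check that it does not rock: with the closed fingers press down on the corner that has the pin hole, then on the diagonally opposite corner. Leave the other things on the bench where they are.

Things in the scene. Friction and masses are not known exactly. Their poses are not given: they have to be found in the camera images.
- block_mid (a point): Loose aluminium tube block, about 0.4 kg: plate 120 x 86 x 18 mm (its x, y, z) with dark wells and an arch handle. This point is its middle, half-way up: 28 mm above the plate's underside, 10 mm above its top, on the axis of the 16.5 mm bore through the plate's centre. z points out of the top. It starts flat on the stand's slope, z leaning 30 degrees, +x end uphill, low edge against the lip.
- handle (a point): Centre of the block's handle bar, 21 mm above block_mid along the block's z, with the block's axes. The bar runs along x above the bore: 60 mm long, 14 mm wide (y), 14 mm high, 24 mm free between it and the plate's top, with a post at each end.
- pin_hole (a point): Lower end of the block's pin hole, at the plate's underside: the only other through hole, 11 mm wide, near one corner, x = +40, y = +28 mm from the bore axis in the block's axes.
- pin_corner (a point): Point on the block's top face at the corner with the pin hole (x = +46, y = +32 mm from the bore axis): press here or within about 15 mm first.
- far_corner (a point): Point on the block's top face at the diagonally opposite corner (x = -46, y = -32 mm from the bore axis): press here second.
- seat (a point): Foot of the mixer's shaft, on the deck, 90 mm above the bench; z up, axes of the mixer (fixed white box 190 x 150 mm, dark deck 130 x 96 mm on top). The shaft is 14 mm thick, 36 mm high, its last 10 mm tapering to 6 mm. Fully home, the block's plate lies flat on the deck, its x along this x, block_mid 28 mm above this point.
- pin (a point): Foot of the mixer's locating pin, on the deck, at x = +40, y = +28 mm from seat in the mixer's axes. The pin is 8 mm thick, 16 mm high, its last 6 mm tapering to 3 mm.
- slope (a point): Centre of the sloping face of the fixed steel stand, 58 mm above the bench; axes of the stand's base (x points uphill, z up). The face, 134 x 100 mm, rises at 30 degrees towards the stand's +x; a lip 12 mm high along its low end keeps the block from sliding.
- block: The same tube block, given at the centre of the plate's underside, same axes as block_mid.
- vial_a: Bystander: small white screw-cap vial, 24 mm thick, 42 mm high; origin under its centre.
- vial_b: Bystander: a second such vial.
- rack: Bystander: teal and white tube rack 110 x 78 x 40 mm; origin under its centre.
- tip_box: Bystander: lilac and white pipette-tip box 78 x 110 x 50 mm; origin under its centre.
- bottle: Bystander: white bottle, 60 mm thick, 120 mm high; origin under its centre.
- pen: Bystander: white marker pen 130 mm long, 11 mm thick; origin under its centre.
Mind the look-alikes: they are no part of the job. What is shaped like the block but brown is not meant.

How it is judged:
By the outcome, as a careful person would: the job done as asked, in the order asked, and still so for the second after the job is handed in, with the robot touching nothing.
It also fails if it takes over 61 s, if anything falls off the work surface, if the arm or the gripper's body presses on something with over 40 N, if the wrist force passes 120 N, or if a joint passes its speed limit or range.

ROBOT

A 6-joint arm with a two-finger parallel gripper is mounted at the origin on the work surface. World frame = base frame: x ahead of the robot, y to its left, z up, the work surface at z = 0. Lengths are in mm, angles in rad, forces in N, time in s.
With the tool pointing down it reaches from about 350 to 975 mm from the base axis. Payload 7.1 kg.
Tool frame: the origin (TCP) lies on the mounting face of the last link; the fingertips stand 182 mm ahead of it and the grasp point (between the pads) lies 163 mm ahead of it (ctrl.finger_overhang is the distance from the TCP to the fingertips, in mm); z points along the fingers, y is the direction in which the jaws open and shut (so a half turn about z gives the same grasp; the last joint's range is limited). The gripper opens to 88 mm and grips with 3 to 60 N. Pads are 20 mm wide; open, the fingers measure 115 mm over their backs; the gripper's body (75 mm by 178 mm) begins 61 mm behind the grasp point.
Start: joints at [-1.25, 0.423, 1.63, -0, 1.089, -0.019], TCP at [208.329, -589.241, 404.675] pointing down, gripper open.
Joint ranges: [-3, 3], [-0.9, 2.11], [0.09, 2.58], [-1.31, 4.45], [0.11, 2.69], [-2.54, 2.54]. Speed limits (rad/s): [2.39, 2.39, 3.01, 3.14, 3.14, 3.14].

INTERFACE

Orientations are given as a rotation vector (axis times angle).
In Python, from workcell import ctrl, viewer, recognise gives the robot as it stands.
- The arm moves only by the shell command python3 -m handwheel 'ROWS'. ROWS is JSON, a list of rows, each an object of numbers: "gripper": the closure, from 0 (fully open) to 1 (shut); "tx", "ty", "tz": the shift along the tool's x, y, z in m; "rx", "ry", "rz": the turn, a rotation vector about the tool's x, y, z in degrees. In form: [{"gripper": .., "tx": .., "ty": .., "tz": .., "rx": .., "ry": .., "rz": ..}, ...]. A call has 1 to 8 rows; each row shifts and turns the commanded pose from where the row before left it, along the tool's axes as they then stand; what a row does not reach is not made up. A row lasts 1/8 s, in which the tool goes at most 62.5 mm and 10.7 degrees, less where a joint would pass 70% of its speed; a pose out of reach is approached as far as the arm can. A call with a gripper value outside its range is refused whole. The fingers move at their own pace and stop on an object; the grip force is fixed at half the most. Time passes only in rows, so rows that do not move let the fingers close. It gives the time, the measured TCP pose, the force and the opening at its end, in the units of the state.
- ctrl.get_obs(): the state, without advancing time (a new reading comes with each control period).
- viewer.get_image(name): name is "scene" or "side" or "wrist"; returns a dict with "image" (400x640x3 uint8, red, green, blue), "range_z" (400x640 float32, mm along the optical axis (not along the pixel's ray), 0 where there is no reading), "vfov" (degrees; the focal length in pixels is half the picture's height over the tangent of half this angle, whatever the lens; pixels are square), "cx", "cy" (the principal point, pixels), "extrinsics" (4x4, takes a point from world to camera coordinates); the wrist camera has in their place "T_tool_cam" (4x4, takes a point from camera to tool coordinates, whose origin is the TCP and whose axes are the flange's). Camera axes: x right, y up, looking along -z (the intrinsics and any distortion apply to the point x, -y, -z); pixel columns grow to the right and rows downward; lengths in mm; the calibration is good to about 2 mm. A picture is of the moment at which its call begins: read the wrist's pose just before it.
- ctrl.close_job(): hands the job in, once; it reports no verdict.
Trained networks look in a picture, given as the dict that the camera call returned (one of the last four; its "shot" number tells which), for a name from the list of things; names that differ only in an ending like _2 or _b are one class to them, and where a whole thing is asked for, a point or a joint stands for the part that bears it (a point fixed in the world has none). Each returns a list of dicts, best first, with "p" (0 to 1); they miss things now and then, are a little off and sometimes report something else, mostly with a low value. They report only what shows in the picture. A call takes as long as a camera call. They do not tell look-alikes from the thing itself.
- recognise(picture, name): "xy" ([column, row] as shares, 0 to 1, of the picture: columns of its width, rows of its height, amid what is visible of it).
The state is a dict: "t": time; "qpos": joint angles; "qvel": joint speeds; "joint_torque": joint torques, N m; "ee_pos": TCP position; "orientation": TCP orientation; "ft_force": force on the tool from outside, world axes, zero at the start; "moment": the same for the moment, N m; "width": finger opening in mm.
Only numpy, scipy, OpenCV 4.12 (cv2) and the standard library are available. Lean on these libraries where they do the work, as an engineer would, in place of code of your own. Each camera call takes 0.05 s, during which the arm holds its last target.

## Working session

There is one attempt and no reset: what is moved stays moved. The work goes in short steps, Python scripts to look and compute and a shell command to move; the robot and the scene stay as the last step left them, time stands still between calls to the robot, and variables do not carry over. Pictures are saved under pics/ and viewed, and the job is handed in when it is done.

```bash
ls; mkdir -p pics; cat > h.py <<'E'
import numpy as np, cv2
from scipy.spatial.transform import Rotation as R
from workcell import ctrl, viewer, recognise
def shot(name, fn=None):
    o=ctrl.get_obs(); p=viewer.get_image(name)
    if fn: cv2.imwrite('pics/'+fn, p['image'][:,:,::-1])
    return o,p
def camT(o,p):
    "cam->world"
    if 'extrinsics' in p and p['extrinsics'] is not None: return np.linalg.inv(np.array(p['extrinsics']))
    T=np.eye(4);T[:3,:3]=R.from_rotvec(o['orientation']).as_matrix();T[:3,3]=o['ee_pos']
    return T@np.array(p['T_tool_cam'])
def cloud(o,p):
    z=p['range_z'];h,w=z.shape;f=h/2/np.tan(np.radians(p['vfov'])/2)
    v,u=np.mgrid[:h,:w]
    c=np.stack([(u-p['cx'])/f*z,-(v-p['cy'])/f*z,-z,np.ones_like(z)],-1)
    W=c@camT(o,p).T
    W=W[...,:3]; W[z<=0]=np.nan
    return W
def px(W,xy):
    return W[int(xy[1]*W.shape[0]),int(xy[0]*W.shape[1])]
E
python3 - <<'E'
from h import *
print(ctrl.get_obs())
for n in ['scene','side','wrist']:
    o,p=shot(n,n+'0.png'); W=cloud(o,p)
    print(n,{k:v for k,v in p.items() if k not in('image','range_z')})
    for t in ['block_mid','handle','pin_hole','pin_corner','far_corner','seat','pin','slope','block']:
        for r in recognise(p,t)[:3]: print(t,round(r['p'],2),np.round(np.array(r['xy'])*[640,400]),np.round(px(W,r['xy'])))
E
```

```text
pics
{'t': 0.0, 'qpos': array([-1.24998500e+00,  4.23811887e-01,  1.63071327e+00, -8.01454631e-06,
        1.08859976e+00, -1.90030970e-02]), 'qvel': array([ 4.63012596e-04, -1.56763233e-03,  8.65793399e-06, -1.27969130e-04,
       -1.30332593e-03, -8.72092299e-04]), 'joint_torque': array([-2.30436090e-03, -5.44623506e+01, -2.73664159e+01,  6.41263998e-02,
        2.26998772e-02, -1.39996869e-04]), 'ee_pos': array([ 208.24950878, -588.97541384,  403.9104252 ]), 'orientation': array([-3.09486217e+00, -5.30964510e-01,  3.72673418e-04]), 'ft_force': array([ 0.84353289, -0.35937927, -0.15942212]), 'moment': array([-0.00641945, -0.01164133,  0.01208734]), 'width': 87.79784482711166}
scene {'vfov': 45.94655780171608, 'cx': 322.15068347245443, 'cy': 192.90785960087123, 'extrinsics': array([[-7.89789135e-01,  6.13299920e-01,  9.81481347e-03,
         4.13377934e+02],
       [-4.37444368e-01, -5.74400117e-01,  6.91886501e-01,
         1.63777223e+02],
       [ 4.29971566e-01,  5.42151006e-01,  7.21939567e-01,
        -1.73884171e+03],
       [ 0.00000000e+00,  0.00000000e+00,  0.00000000e+00,
[... 2486 characters left out ...]
32736, 'cx': 317.7755938492815, 'cy': 196.42777636131407, 'T_tool_cam': array([[-4.76664867e-04,  9.59338739e-01,  2.82256897e-01,
         7.74868376e+01],
       [ 9.99999712e-01,  6.24007417e-04, -4.32123219e-04,
        -7.39868932e-01],
       [-5.90682942e-04,  2.82256610e-01, -9.59338760e-01,
         1.95049214e+01],
       [ 0.00000000e+00,  0.00000000e+00,  0.00000000e+00,
         1.00000000e+00]]), 'shot': 3}
block_mid 0.72 [135.  17.] [ 305. -343.   18.]
handle 0.95 [140.  17.] [ 307. -349.   19.]
pin_hole 0.86 [141.  17.] [ 307. -350.   19.]
pin_corner 0.65 [139.  17.] [ 307. -348.   19.]
far_corner 0.57 [143.  14.] [ 311. -350.   18.]
block 0.68 [142.  17.] [ 309. -351.   19.]
```

View pics/scene0.png

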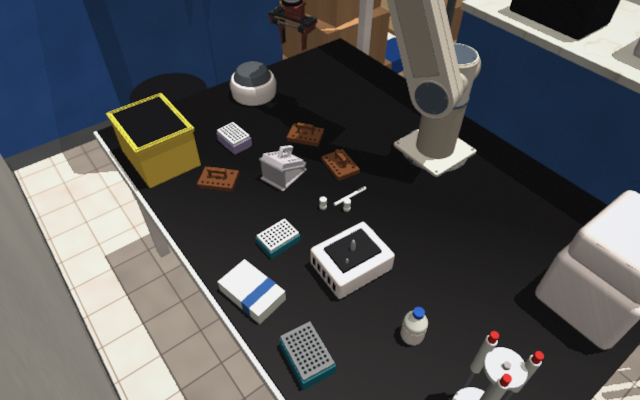

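View pics/side0.png

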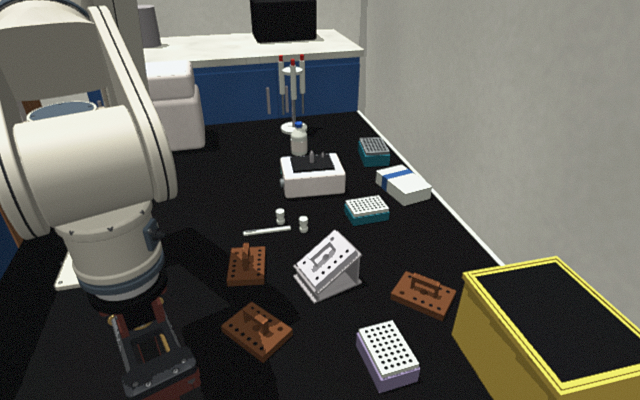

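View pics/wrist0.png

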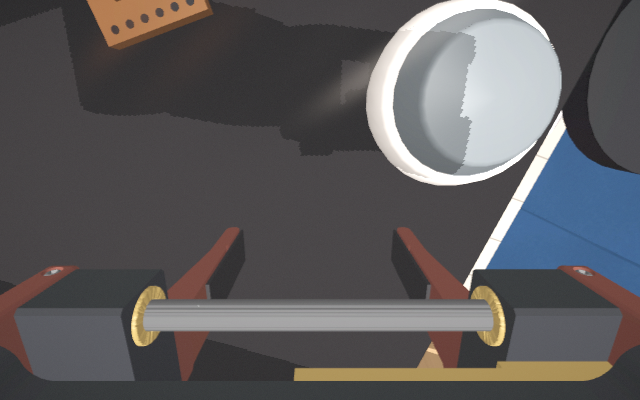

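```bash
python3 - <<'E'
from h import *
o,p=shot('scene');W=cloud(o,p);np.save('Ws.npy',W);cv2.imwrite('s.png',p['image'][:,:,::-1])
o,q=shot('side');V=cloud(o,q);np.save('Wd.npy',V)
a=p['image'][130:200,240:330,::-1];b=p['image'][215:305,300:405,::-1]
c=q['image'][220:310,280:375,::-1];d=q['image'][140:205,265:360,::-1]
r=lambda i:cv2.resize(i,(400,300),interpolation=cv2.INTER_CUBIC)
cv2.imwrite('pics/z.png',np.vstack([np.hstack([r(a),r(b)]),np.hstack([r(c),r(d)])]))
for X,n in((W,'scene'),(V,'side')):
    m=(abs(X[...,2]-90)<12)&(X[...,0]>430)&(X[...,0]<720)&(X[...,1]>30)&(X[...,1]<350)
    P=X[m]; print(n,len(P),np.median(P,0),P.min(0),P.max(0))
    print(cv2.minAreaRect(P[:,:2].astype(np.float32)))
    m=(X[...,2]>25)&(X[...,0]>420)&(X[...,0]<620)&(X[...,1]>-330)&(X[...,1]<-130)
    P=X[m];print(len(P),P.min(0),P.max(0))
E
```

```text
scene 2539 [594.63258391 223.34489208  86.35690805] [487.57186894 137.33206066  78.00064188] [683.05735897 295.61720959 101.97860475]
((585.4517211914062, 216.3256378173828), (148.1754608154297, 187.79592895507812), 85.84542083740234)
973 [ 442.90185112 -276.35460709   25.45832027] [ 588.92504747 -158.85642976  125.17213882]
side 1138 [579.54033184 193.22487061  87.24079778] [489.90411441 134.51432001  78.00158731] [683.37859035 288.76470854 100.30324841]
((585.3241577148438, 211.056884765625), (150.356689453125, 185.56912231445312), 85.3913803100586)
2292 [ 446.50865977 -290.59681638   25.03789917] [ 589.62663047 -160.92716115  123.23469566]
```

View pics/z.png

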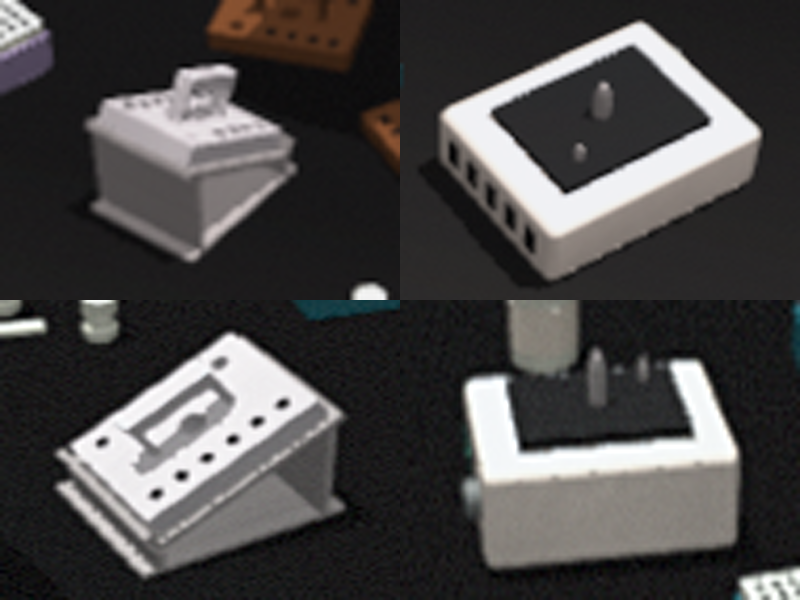

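```bash
python3 - <<'E'
import numpy as np,cv2
for f in('Ws.npy','Wd.npy'):
    X=np.load(f)
    # deck/top of mixer: yaw from rectangle of z 84..96
    m=(abs(X[...,2]-88)<6)&(X[...,0]>470)&(X[...,0]<700)&(X[...,1]>110)&(X[...,1]<320)
    P=X[m];c=np.median(P,0);print(f,'mixer',cv2.minAreaRect(P[:,:2].astype(np.float32)),np.percentile(P[:,2],[5,50,95]))
    # pins
    m=(X[...,2]>98)&(X[...,0]>500)&(X[...,0]<680)&(X[...,1]>140)&(X[...,1]<290)
    print('posts',[ (np.round(x),) for x in X[m]])
    # block top plane by RANSAC
    m=(X[...,2]>20)&(X[...,0]>420)&(X[...,0]<620)&(X[...,1]>-320)&(X[...,1]<-130)
    P=X[m];rng=np.random.default_rng(0);best=0
    for _ in range(2000):
        a,b,c=P[rng.choice(len(P),3,False)];n=np.cross(b-a,c-a);l=np.linalg.norm(n)
        if l<1:continue
        n/=l
        if n[2]<0:n=-n
        if not .78<n[2]<.94:continue
        k=abs((P-a)@n)<2
        if k.sum()>best:best=k.sum();K=k
    Q=P[K];c=Q.mean(0);n=np.linalg.svd(Q-c)[2][2];n*=np.sign(n[2])
    d=(P-c)@n
    K=abs(d)<3;Q=P[K]
    up=np.array([-n[0],-n[1],0]);
    ux=np.array([0,0,1])-n*n[2];ux/=np.linalg.norm(ux);uy=np.cross(n,ux)
    print('plane',best,'tilt',np.degrees(np.arccos(n[2])),'yaw uphill',np.degrees(np.arctan2(ux[1],ux[0])))
    uv=np.stack([(Q-c)@ux,(Q-c)@uy],1).astype(np.float32)
    r=cv2.minAreaRect(uv);print(r)
    ctr=c+ux*r[0][0]+uy*r[0][1];print('rect centre',ctr)
    H=P[(d>8)&(d<45)];print('handle pts',len(H),np.median((H-ctr)@ux),np.median((H-ctr)@uy),np.percentile((H-ctr)@n,[50,98]),np.percentile((H-ctr)@ux,[3,97]))
E
```

```text
Ws.npy mixer ((586.649169921875, 216.3861083984375), (143.9290008544922, 185.48391723632812), 85.75753021240234) [82.39170622 89.47871339 92.98466655]
posts [(array([586., 211., 125.]),), (array([586., 215., 127.]),), (array([583., 215., 126.]),), (array([589., 214., 125.]),), (array([587., 216., 125.]),), (array([585., 218., 125.]),), (array([578., 215., 117.]),), (array([590., 211., 118.]),), (array([588., 214., 120.]),), (array([587., 217., 122.]),), (array([587., 220., 125.]),), (array([583., 221., 123.]),), (array([591., 213., 116.]),), (array([588., 214., 115.]),), (array([587., 217., 118.]),), (array([586., 219., 119.]),), (array([582., 220., 117.]),), (array([590., 213., 111.]),), (array([593., 219., 120.]),), (array([589., 219., 117.]),), (array([588., 222., 119.]),), (array([582., 220., 112.]),), (array([591., 214., 108.]),), (array([590., 216., 110.]),), (array([588., 219., 112.]),), (array([586., 220., 111.]),), (array([583., 221., 109.]),), (array([591., 214., 104.]),), (array([593., 220., 112.]),), (array([589., 220., 108.]),), (array([585., 220., 106.]),), (array([583.
[... 1608 characters left out ...]
110.]),), (array([582., 204., 112.]),), (array([586., 207., 110.]),), (array([590., 212., 107.]),), (array([580., 210., 106.]),), (array([584., 213., 104.]),), (array([586., 210., 105.]),), (array([590., 211., 104.]),), (array([580., 210., 103.]),), (array([583., 208., 103.]),), (array([586., 208., 103.]),), (array([588., 205., 104.]),), (array([583., 211.,  98.]),)]
plane 1107 tilt 29.98043828499284 yaw uphill 16.447765888805005
((1.1252517700195312, 7.589649200439453), (90.30245208740234, 120.10841369628906), 89.77721405029297)
rect centre [ 514.34836517 -227.96077391   74.83522984]
handle pts 252 -0.11548004555726171 -4.545155297863653 [36.15779931 40.0865439 ] [-28.80388094  28.60940695]
```

```bash
cat >> h.py <<'E'
def tgt_block(yaw,tilt,pos=None):
    y=np.radians(yaw);t=np.radians(tilt)
    # tool x along block x, tool z = -block z ; block: Rz(yaw)Ry(-tilt)
    B=R.from_euler('ZY',[y,-t]).as_matrix()
    return B@np.diag([1,-1,-1.])
def delta(o,Rt,grasp,back=0):
    M=R.from_rotvec(o['orientation']).as_matrix()
    tcp=np.array(grasp)-(163+back)*Rt[:,2]
    print('tcp target',np.round(tcp,1),'turn(tool,deg)',np.round(np.degrees(R.from_matrix(M.T@Rt).as_rotvec()),2))
    print('shift in current tool axes mm',np.round(M.T@(tcp-o['ee_pos']),1),' in target axes',np.round(Rt.T@(tcp-o['ee_pos']),1))
E
python3 - <<'E'
from h import *
o=ctrl.get_obs();Rt=tgt_block(16.4,30);print(Rt)
delta(o,Rt,[499.4,-232.3,101.7],90)
E
```

```text
[[ 8.30790272e-01  2.82341457e-01  4.79656987e-01]
 [ 2.44514874e-01 -9.59313975e-01  1.41170728e-01]
 [ 5.00000000e-01 -1.38777878e-17 -8.66025404e-01]]
tcp target [ 378.  -268.   320.8] turn(tool,deg) [-0.8  29.99  3.  ]
shift in current tool axes mm [ 267.1 -246.3   83.9]  in target axes [ 177.6 -260.2  199.4]
```

```bash
python3 -m handwheel '[{"gripper":0,"tx":0.033,"ty":-0.031,"tz":0.005},{"gripper":0,"tx":0.033,"ty":-0.031,"tz":0.005},{"gripper":0,"tx":0.033,"ty":-0.031,"tz":0.005},{"gripper":0,"tx":0.033,"ty":-0.031,"tz":0.005},{"gripper":0,"tx":0.033,"ty":-0.031,"tz":0.005},{"gripper":0,"tx":0.033,"ty":-0.031,"tz":0.005},{"gripper":0,"tx":0.033,"ty":-0.031,"tz":0.005},{"gripper":0,"tx":0.033,"ty":-0.031,"tz":0.005}]'
python3 -m handwheel '[{"gripper":0,"rx":-0.3,"ry":7.5,"rz":0.7},{"gripper":0,"rx":-0.2,"ry":7.5,"rz":0.7},{"gripper":0,"rx":-0.2,"ry":7.5,"rz":0.8},{"gripper":0,"rx":-0.1,"ry":7.5,"rz":0.8},{"gripper":0}]'
python3 - <<'E'
from h import *
o,p=shot('wrist','w1.png');Rt=tgt_block(16.4,30);print(o)
delta(o,Rt,[499.4,-232.3,101.7],90)
E
```

```text
{'t': 1.6, 'qpos': array([-1.24999758e+00,  4.23069974e-01,  1.62989464e+00, -2.25687598e-05,
        1.08854894e+00, -1.89839737e-02]), 'qvel': array([ 9.71054977e-05, -4.02020202e-04, -1.49835379e-03, -5.42712331e-04,
       -2.01082981e-04, -1.54338766e-05]), 'joint_torque': array([-1.77030161e-03, -5.44571292e+01, -2.74039721e+01,  6.43306109e-02,
        1.69812050e-02, -2.59570618e-05]), 'ee_pos': array([ 208.32987887, -589.24742148,  404.69593262]), 'orientation': array([ 3.09628077e+00,  5.31168117e-01, -1.23722379e-05]), 'ft_force': array([-0.14925234, -0.27673783, -0.36354858]), 'moment': array([ 0.01085261, -0.03703913,  0.01888525]), 'width': 87.37004685182113}
tcp target [ 378.  -268.   320.8] turn(tool,deg) [-0.8  29.99  3.  ]
shift in current tool axes mm [ 267.1 -246.3   83.9]  in target axes [ 177.6 -260.2  199.4]$[0]: bad value
$[0]: bad value
```

View pics/w1.png

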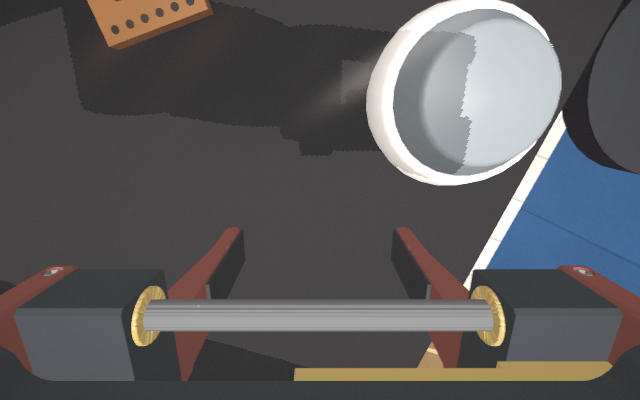

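```bash
python3 -m handwheel '[{"gripper":0,"tx":0.033,"ty":-0.031,"tz":0.005,"rx":0,"ry":0,"rz":0},{"gripper":0,"tx":0.033,"ty":-0.031,"tz":0.005,"rx":0,"ry":0,"rz":0},{"gripper":0,"tx":0.033,"ty":-0.031,"tz":0.005,"rx":0,"ry":0,"rz":0},{"gripper":0,"tx":0.033,"ty":-0.031,"tz":0.005,"rx":0,"ry":0,"rz":0},{"gripper":0,"tx":0.033,"ty":-0.031,"tz":0.005,"rx":0,"ry":0,"rz":0},{"gripper":0,"tx":0.033,"ty":-0.031,"tz":0.005,"rx":0,"ry":0,"rz":0},{"gripper":0,"tx":0.033,"ty":-0.031,"tz":0.005,"rx":0,"ry":0,"rz":0},{"gripper":0,"tx":0.033,"ty":-0.031,"tz":0.005,"rx":0,"ry":0,"rz":0}]'
```

```text
t: 2.65
ee_pos: [375.1, -266.2, 364.8]
orientation: [3.096, 0.531, 0.001]
ft_force: [1.0, -0.5, 0.2]
width: 87.6
```

```bash
python3 -m handwheel '[{"gripper":0,"tx":0,"ty":0,"tz":0,"rx":-0.3,"ry":7.5,"rz":0.7},{"gripper":0,"tx":0,"ty":0,"tz":0,"rx":-0.2,"ry":7.5,"rz":0.7},{"gripper":0,"tx":0,"ty":0,"tz":0,"rx":-0.2,"ry":7.5,"rz":0.8},{"gripper":0,"tx":0,"ty":0,"tz":0,"rx":-0.1,"ry":7.5,"rz":0.8},{"gripper":0,"tx":0,"ty":0,"tz":0,"rx":0,"ry":0,"rz":0}]'
python3 - <<'E'
from h import *
o,p=shot('wrist','w2.png');Rt=tgt_block(16.4,30);print(o['qpos'])
delta(o,Rt,[499.4,-232.3,101.7],90)
E
```

```text
t: 3.28
ee_pos: [374.1, -267.6, 364.5]
orientation: [-2.935, -0.422, -0.785]
ft_force: [-0.6, 0.0, -0.5]
width: 87.7
[-0.76791732  0.21734985  2.10306529  0.74975498  0.69123658 -0.04119958]
tcp target [ 378.  -268.   320.8] turn(tool,deg) [-0.04  0.05 -0.06]
shift in current tool axes mm [-18.6   1.6  39.7]  in target axes [-18.7   1.5  39.7]
```

View pics/w2.png

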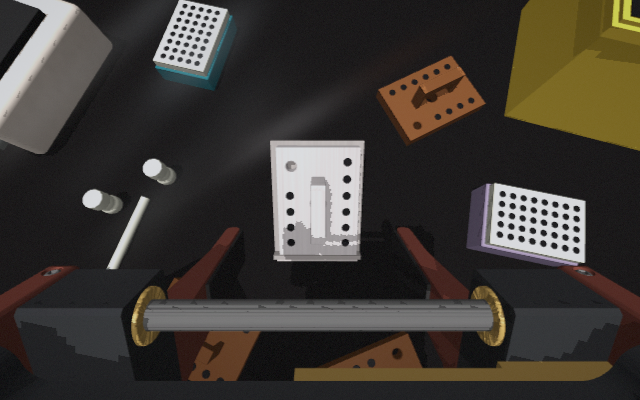

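```bash
cat >> h.py <<'E'
def blockfit(o,p,box=(255,130,380,262),zmin=20):
    W=cloud(o,p);x0,y0,x1,y1=box
    S=W[y0:y1,x0:x1].reshape(-1,3);P=S[np.isfinite(S).all(1)&(S[:,2]>zmin)]
    rng=np.random.default_rng(0);best=0
    for _ in range(1500):
        a,b,c=P[rng.choice(len(P),3,False)];n=np.cross(b-a,c-a);l=np.linalg.norm(n)
        if l<100:continue
        k=abs((P-a)@n/l)<1.5
        if k.sum()>best:best=k.sum();K=k
    for _ in range(3):
        Q=P[K];c=Q.mean(0);n=np.linalg.svd(Q-c,full_matrices=False)[2][2];n*=np.sign(n[2]);d=(P-c)@n;K=abs(d)<2
    return P,Q,c,n,d
E
python3 - <<'E'
from h import *
o,p=shot('wrist');P,Q,c,n,d=blockfit(o,p)
print(len(P),len(Q),'tilt',np.degrees(np.arccos(n[2])))
ux=np.array([0,0,1])-n*n[2];ux/=np.linalg.norm(ux);uy=np.cross(n,ux)
uv=np.stack([(Q-c)@ux,(Q-c)@uy],1).astype(np.float32);r=cv2.minAreaRect(uv);print('yaw',np.degrees(np.arctan2(ux[1],ux[0])),r)
print(np.percentile(uv,[.5,99.5],axis=0))
ctr=c+ux*r[0][0]+uy*r[0][1];print('plate top ctr',ctr,'handle',ctr+31*n)
H=P[(d>33)&(d<42)];h=(H-ctr);print('bar top',len(H),np.percentile(h@ux,[2,50,98]),np.percentile(h@uy,[2,50,98]),np.percentile(h@n,[5,50,95]))
E
```

```text
10547 7558 tilt 30.014359448116135
yaw 16.178890137123005 ((-4.7555084228515625, 0.36756134033203125), (120.43467712402344, 86.2286148071289), 0.1642734855413437)
[[-63.90544231 -42.2159255 ]
 [ 55.30641052  42.99649395]]
plate top ctr [ 511.79357474 -226.00158716   75.03253853] handle [ 496.90096897 -230.32233962  101.8754406 ]
bar top 888 [-28.20659548   2.80710685  30.17333602] [-6.42550389  0.30207334  6.90677329] [36.68708882 37.85434362 38.98909013]
```

```bash
python3 - <<'E'
from h import *
o=ctrl.get_obs();delta(o,tgt_block(16.4,30),[497.7,-231,101.8],0)
E
```

```text
tcp target [ 419.5 -254.   243. ] turn(tool,deg) [-0.04  0.15  0.04]
shift in current tool axes mm [-19.8  -0.2 129. ]  in target axes [-20.1  -0.3 129. ]
```

```bash
python3 -m handwheel '[{"gripper":0,"tx":-0.01,"ty":0,"tz":0.02,"rx":0,"ry":0,"rz":0},{"gripper":0,"tx":-0.01,"ty":0,"tz":0.02,"rx":0,"ry":0,"rz":0},{"gripper":0,"tx":0,"ty":0,"tz":0.02,"rx":0,"ry":0,"rz":0},{"gripper":0,"tx":0,"ty":0,"tz":0.02,"rx":0,"ry":0,"rz":0},{"gripper":0,"tx":0,"ty":0,"tz":0,"rx":0,"ry":0,"rz":0}]'
python3 - <<'E'
from h import *
o,p=shot('wrist','w3.png');delta(o,tgt_block(16.4,30),[497.7,-231,101.8],0)
E
```

```text
t: 4.0
ee_pos: [396.8, -260.6, 284.6]
orientation: [-2.933, -0.426, -0.782]
ft_force: [-0.2, 1.4, -0.5]
width: 87.6
tcp target [ 419.5 -254.   243. ] turn(tool,deg) [-0.18  0.12  0.08]
shift in current tool axes mm [-0.2  0.3 47.9]  in target axes [-0.3  0.2 47.9]
```

View pics/w3.png

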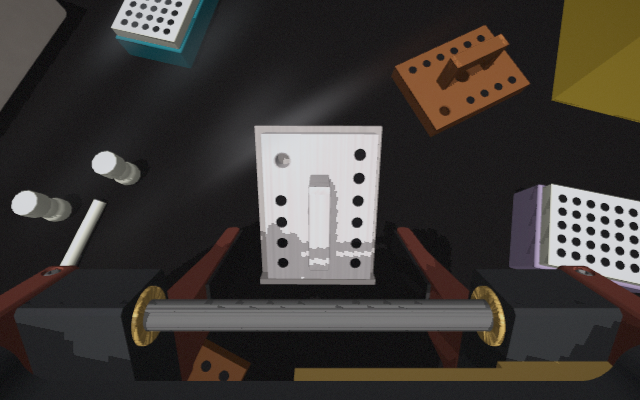

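```bash
python3 -m handwheel '[{"gripper":0,"tx":0,"ty":0,"tz":0.016,"rx":0,"ry":0,"rz":0},{"gripper":0,"tx":0,"ty":0,"tz":0.016,"rx":0,"ry":0,"rz":0},{"gripper":0,"tx":0,"ty":0,"tz":0.012,"rx":0,"ry":0,"rz":0},{"gripper":0,"tx":0,"ty":0,"tz":0.004,"rx":0,"ry":0,"rz":0},{"gripper":0,"tx":0,"ty":0,"tz":0,"rx":0,"ry":0,"rz":0}]'
python3 - <<'E'
from h import *
o,p=shot('wrist','w4.png');delta(o,tgt_block(16.4,30),[497.7,-231,101.8],0)
E
```

```text
t: 4.68
ee_pos: [419.4, -254.3, 244.3]
orientation: [-2.934, -0.425, -0.787]
ft_force: [-0.1, 0.7, 0.3]
width: 87.6
tcp target [ 419.5 -254.   243. ] turn(tool,deg) [-0.03 -0.02  0.06]
shift in current tool axes mm [-0.5 -0.2  1.3]  in target axes [-0.5 -0.2  1.3]
```

View pics/w4.png

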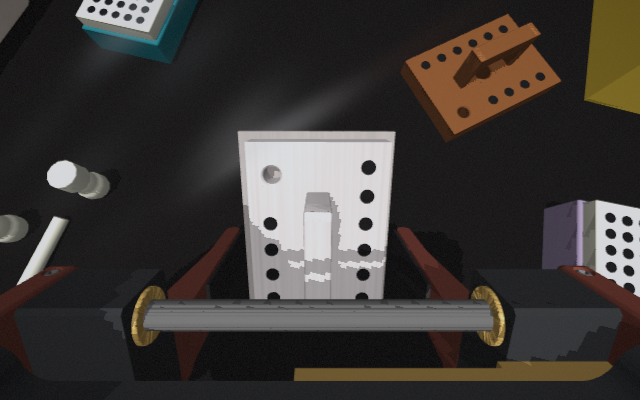

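Aligned: the bar lies between the fingers (col 318). Closing.

```bash
python3 -m handwheel '[{"gripper":1,"tx":0,"ty":0,"tz":0.001,"rx":0,"ry":0,"rz":0},{"gripper":1,"tx":0,"ty":0,"tz":0,"rx":0,"ry":0,"rz":0},{"gripper":1,"tx":0,"ty":0,"tz":0,"rx":0,"ry":0,"rz":0},{"gripper":1,"tx":0,"ty":0,"tz":0,"rx":0,"ry":0,"rz":0},{"gripper":1,"tx":0,"ty":0,"tz":0,"rx":0,"ry":0,"rz":0},{"gripper":1,"tx":0,"ty":0,"tz":0,"rx":0,"ry":0,"rz":0},{"gripper":1,"tx":0,"ty":0,"tz":0,"rx":0,"ry":0,"rz":0},{"gripper":1,"tx":0,"ty":0,"tz":0,"rx":0,"ry":0,"rz":0}]'
python3 - <<'E'
from h import *
o,p=shot('wrist','w5.png');delta(o,tgt_block(16.4,30),[497.7,-231,101.8],0);print(o['ft_force'],o['width'])
P,Q,c,n,d=blockfit(o,p,(240,130,400,295),40);M=R.from_rotvec(o['orientation']).as_matrix()
print('block n in tool',M.T@n, 'plate z in tool',(M.T@(c-o['ee_pos'])))
E
```

```text
t: 5.72
ee_pos: [419.8, -254.0, 242.9]
orientation: [-2.934, -0.424, -0.786]
ft_force: [1.3, -0.7, 0.3]
width: 13.5
tcp target [ 419.5 -254.   243. ] turn(tool,deg) [-0.04 -0.01  0.03]
shift in current tool axes mm [-0.2 -0.1 -0.2]  in target axes [-0.2 -0.1 -0.2]
[ 1.25350971 -0.72291027  0.28177246] 13.460624099272147
block n in tool [ 3.66129209e-04 -3.40740689e-03 -9.99994128e-01] plate z in tool [ 26.98761111  -0.28448889 193.48360984]
```

View pics/w5.png

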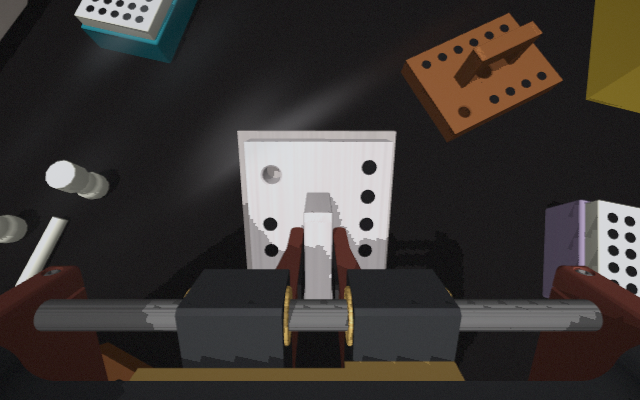

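```bash
python3 -m handwheel '[{"gripper":1,"tx":0,"ty":0,"tz":-0.005,"rx":0,"ry":0,"rz":0},{"gripper":1,"tx":0,"ty":0,"tz":-0.01,"rx":0,"ry":0,"rz":0},{"gripper":1,"tx":0,"ty":0,"tz":-0.02,"rx":0,"ry":0,"rz":0},{"gripper":1,"tx":0,"ty":0,"tz":-0.025,"rx":0,"ry":0,"rz":0},{"gripper":1,"tx":0,"ty":0,"tz":-0.025,"rx":0,"ry":0,"rz":0},{"gripper":1,"tx":0,"ty":0,"tz":-0.02,"rx":0,"ry":0,"rz":0},{"gripper":1,"tx":0,"ty":0,"tz":0,"rx":0,"ry":0,"rz":0}]'
python3 - <<'E'
from h import *
o,p=shot('wrist','w6.png');print(o['ft_force'],o['moment'],o['width'],o['qpos'])
P,Q,c,n,d=blockfit(o,p,(240,130,400,295),40);M=R.from_rotvec(o['orientation']).as_matrix()
print('block n in tool',M.T@n, 'plate z in tool',(M.T@(c-o['ee_pos'])))
E
```

```text
t: 6.65
ee_pos: [368.9, -269.2, 335.1]
orientation: [-2.936, -0.424, -0.789]
ft_force: [0.1, -0.1, -5.5]
width: 13.9
[ 0.1048434  -0.09654416 -5.52833319] [-0.17995653  0.64659594  0.029342  ] 13.864549189725084 [-0.77922707  0.26902743  2.12993546  0.82316075  0.6391199  -0.14501547]
block n in tool [ 0.0029588  -0.00258684 -0.99999228] plate z in tool [ 26.84447402  -0.26000406 193.54480626]
```

View pics/w6.png

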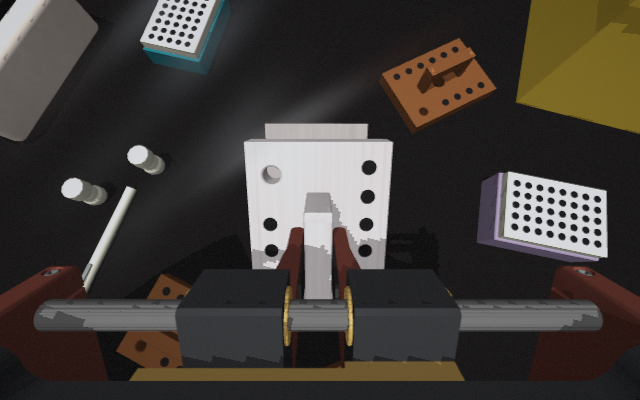

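```bash
python3 - <<'E'
from h import *
o,p=shot('wrist')
P,Q,c,n,d=blockfit(o,p,(230,130,410,295),40);M=R.from_rotvec(o['orientation']).as_matrix()
q=(Q-o['ee_pos'])@M
# only bright plate pixels
print('x max',np.percentile(q[:,0],[98,99,99.5,99.9]),'y',np.percentile(q[:,1],[.2,.5,1,99,99.5,99.8]),'z',np.median(q[:,2]))
# yaw by line fit of +x edge: max x per y bin
for lo in range(-36,37,12):
    k=abs(q[:,1]-lo)<4;print(lo,np.percentile(q[k,0],99).round(2),end=' ')
print()
for lo in range(0,56,10):
    k=abs(q[:,0]-lo)<4;print(lo,np.percentile(q[k,1],[1,99]).round(2),end=' ')
E
python3 -m handwheel '[{"gripper":1,"tx":0.015,"ty":0,"tz":-0.026,"rx":0,"ry":0,"rz":0},{"gripper":1,"tx":0.015,"ty":0,"tz":-0.026,"rx":0,"ry":0,"rz":0},{"gripper":1,"tx":0,"ty":0,"tz":0,"rx":0,"ry":-6,"rz":0},{"gripper":1,"tx":0,"ty":0,"tz":0,"rx":0,"ry":-6,"rz":0},{"gripper":1,"tx":0,"ty":0,"tz":0,"rx":0,"ry":-6,"rz":0},{"gripper":1,"tx":0,"ty":0,"tz":0,"rx":0,"ry":-6,"rz":0},{"gripper":1,"tx":0,"ty":0,"tz":0,"rx":0,"ry":-6,"rz":0},{"gripper":1,"tx":0,"ty":0,"tz":0,"rx":0,"ry":0,"rz":0}]'
python3 - <<'E'
from h import *
delta(ctrl.get_obs(),tgt_block(-4.2,0),[570,140,139],110)
E
```

```text
x max [58.61094057 59.17110667 59.26420098 59.62488019] y [-43.63387267 -43.38333711 -43.1066921   41.56491526  41.91369115
  42.14053826] z 193.55932747213814
-36 59.16 -24 59.21 -12 59.22 0 59.24 12 59.18 24 58.77 36 58.73 
0 [-43.26  41.68] 10 [-43.22  41.48] 20 [-43.04  41.49] 30 [-42.94  41.37] 40 [-43.    41.55] 50 [-42.82  41.43] t: 7.75
ee_pos: [370.1, -268.4, 392.9]
orientation: [-3.107, -0.451, 0.0]
ft_force: [-0.3, -0.9, -6.0]
width: 13.6
tcp target [570. 140. 412.] turn(tool,deg) [-1.400e-01  1.000e-02  2.073e+01]
shift in current tool axes mm [ 307.9 -334.7  -18.2]  in target axes [ 169.5 -421.9  -19.1]
```

```bash
python3 -m handwheel '[{"gripper":1,"tx":0.012,"ty":-0.022,"tz":-0.002,"rx":0,"ry":0,"rz":1},{"gripper":1,"tx":0.02,"ty":-0.036,"tz":-0.002,"rx":0,"ry":0,"rz":0},{"gripper":1,"tx":0.02,"ty":-0.036,"tz":-0.002,"rx":0,"ry":0,"rz":0},{"gripper":1,"tx":0.02,"ty":-0.036,"tz":-0.002,"rx":0,"ry":0,"rz":0},{"gripper":1,"tx":0.02,"ty":-0.036,"tz":-0.002,"rx":0,"ry":0,"rz":0},{"gripper":1,"tx":0.02,"ty":-0.036,"tz":-0.002,"rx":0,"ry":0,"rz":0},{"gripper":1,"tx":0.02,"ty":-0.036,"tz":-0.002,"rx":0,"ry":0,"rz":0},{"gripper":1,"tx":0.02,"ty":-0.036,"tz":-0.002,"rx":0,"ry":0,"rz":0}]'
python3 -m handwheel '[{"gripper":1,"tx":0.02,"ty":-0.036,"tz":-0.002,"rx":0,"ry":0,"rz":0},{"gripper":1,"tx":0.02,"ty":-0.036,"tz":-0.002,"rx":0,"ry":0,"rz":0},{"gripper":1,"tx":0.02,"ty":-0.036,"tz":-0.002,"rx":0,"ry":0,"rz":0},{"gripper":1,"tx":0.02,"ty":-0.036,"tz":0,"rx":0,"ry":0,"rz":0},{"gripper":1,"tx":0.01,"ty":-0.015,"tz":0,"rx":0,"ry":0,"rz":5},{"gripper":1,"tx":0,"ty":0,"tz":0,"rx":0,"ry":0,"rz":7},{"gripper":1,"tx":0,"ty":0,"tz":0,"rx":0,"ry":0,"rz":7},{"gripper":1,"tx":0,"ty":0,"tz":0,"rx":0,"ry":0,"rz":0.7}]'
python3 - <<'E'
from h import *
o,p=shot('wrist','w7.png');print(o['qpos'],o['width'])
delta(o,tgt_block(-4.2,0),[480,222,139],110)
E
```

```text
t: 8.75
ee_pos: [442.6, 37.3, 409.6]
orientation: [-3.11, -0.422, -0.002]
ft_force: [1.1, 0.4, -4.9]
width: 14.0
t: 9.75
ee_pos: [486.8, 213.1, 415.4]
orientation: [-3.137, 0.115, 0.002]
ft_force: [-0.7, 0.1, -5.4]
width: 14.0
[0.38963902 0.27294408 1.82692666 0.00295039 1.04188975 2.03244826] 14.038977091287762
tcp target [480. 222. 412.] turn(tool,deg) [-0.13  0.07 -0.01]
shift in current tool axes mm [-7.4 -8.4  3.4]  in target axes [-7.4 -8.4  3.4]
```

View pics/w7.png

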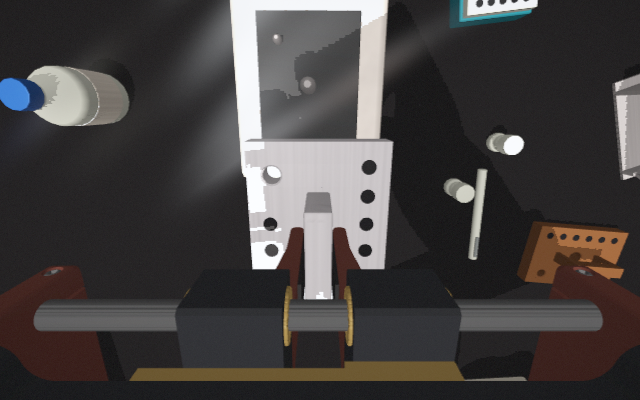

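```bash
python3 - <<'E'
from h import *
o,p=shot('wrist');W=cloud(o,p)
c=p['image'][0:140,225:400,::-1];cv2.imwrite('pics/z7.png',cv2.resize(c,None,fx=4,fy=4,interpolation=cv2.INTER_CUBIC))
np.set_printoptions(linewidth=220,suppress=True)
print(W[70:102:2,296:324:2,2].round(0).astype(int));print(W[26:52:2,266:292:2,2].round(0).astype(int))
M=R.from_rotvec(o['orientation']).as_matrix()
s=W[0:138,225:400].reshape(-1,3)
for lab,k in (('shaft',(s[:,2]>108)&(s[:,2]<135)),('top',(s[:,2]>120)&(s[:,2]<135)),('pin',(s[:,2]>97)&(s[:,2]<108))):
    P=s[k];print(lab,len(P),P.mean(0),np.median((P-o['ee_pos'])@M,0),((P-o['ee_pos'])@M).min(0),((P-o['ee_pos'])@M).max(0))
k=abs(s[:,2]-90)<5;P=((s[k]-o['ee_pos'])@M);print('z deck',np.median(s[k][:,2]))
g=cv2.cvtColor(p['image'],cv2.COLOR_RGB2GRAY)
# inner deck edges and outer edges by y extent per x
for x in range(70,160,12):
    r=P[abs(P[:,0]-x)<3];print(x,np.percentile(r[:,1],[.5,99.5]).round(1))
E
```

```text
[[ 91  90  90  91  91  90  90  91  89  91  91  92  90  91]
 [ 91  91  90  90  90  91  90  92  90  91  90  90  91  90]
 [ 90  91  90  91  90  91  92  91  90  90  89  89  90  90]
 [ 90  92  90  89  90  90  89  91  92  91  90  91  89  90]
 [ 90  91  90  90 120 122 122 119  91  91  91  90  89  90]
 [ 93  91  90 120 125 126 127 121 118  91  91  91  91  91]
 [ 91  92 117 122 126 126 128 126 121 119  90  91  89  91]
 [ 91  91 118 124 128 126 128 126 123 118  90  91  90  89]
 [ 91  90 118 123 126 126 125 124 122 117  90  91  91  90]
 [ 90  90 117 120 124 125 125 121 120 117  91  91  90  91]
 [ 90  91  91 116 121 121 121 120 118 100  88  90  90  91]
 [ 91  91  91  91 118 119 118 118 101  91  91  91  92  91]
 [ 91  90  92  91  91  90  96  91  92  90  89  90  90  90]
 [ 91  89  90  91  90  89  90  90  89  91  89  90  90  91]
 [ 90  90  89  90  90  90  92  87  89  91  90  90  90  91]
 [ 90  90  90  90  89  90  92  89  90  91  92  91  92  91]]
[[                  91                   91                   92                   91                   91                   91                   89       
[... 3502 characters left out ...]
2210916] [ 96.78101425  -9.68415451 293.63138867] [ 90.59354528 -16.16185892 287.29069609] [103.8815392   -3.8056023  306.81282181]
top 134 [584.49497903 216.44007293 123.93459966] [ 97.33499384  -9.79554057 291.49040446] [ 92.0461442  -15.02745981 287.29069609] [102.65165699  -4.66539439 295.34791261]
pin 81 [621.28672695 238.28982065 103.07301543] [136.62162507 -37.0398387  312.828813  ] [ 91.16692382 -41.37781383 308.71387323] [140.66294985  -3.09639392 318.33750465]
z deck 90.48376338307907
70 [-57.7  37.4]
82 [-57.2  36.9]
94 [-57.3  37.4]
106 [-57.5  37. ]
118 [-56.9  37.4]
130 [-57.1  37.9]
142 [-57.4  37.5]
154 [-57.   37.9]<stdin>:5: RuntimeWarning: invalid value encountered in cast
```

View pics/z7.png

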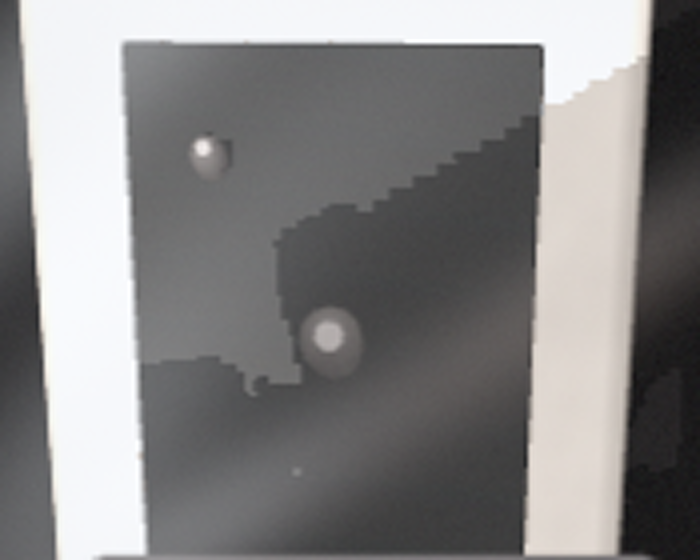

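```bash
python3 - <<'E'
from h import *
o,p=shot('wrist');f=200/np.tan(np.radians(p['vfov'])/2)
T=np.array(p['T_tool_cam']);M=R.from_rotvec(o['orientation']).as_matrix();print(M.round(4),o['ee_pos'])
def ray(u,v,zt):
    d=T[:3,:3]@np.array([(u-p['cx'])/f,-(v-p['cy'])/f,-1]);return T[:3,3]+d*(zt-T[2,3])/d[2]
g=cv2.cvtColor(p['image'],cv2.COLOR_RGB2GRAY)
for nm,(a,b,c,d),zt,th in(('shaft',(78,92,300,316),o['ee_pos'][2]-126,150),('pin',(33,43,270,281),o['ee_pos'][2]-106,0)):
    s=g[a:b,c:d].astype(float);print(s.astype(int).max());th=s.max()*.8
    v,u=np.nonzero(s>th);print(nm,u.mean()+c,v.mean()+a,len(u),ray(u.mean()+c,v.mean()+a,zt))
W=cloud(o,p);q=(W.reshape(-1,3)-o['ee_pos'])@M;q=q.reshape(W.shape)
print('shaft grid diff')
m=(W[...,2]>112)&(W[...,2]<135);m[140:]=0;m[:,:290]=0;m[:,330:]=0
m2=(W[...,2]>96)&(W[...,2]<112);m2[60:]=0;m2[:,:262]=0;m2[:,295:]=0
for k,z in((m,293.5),(m2,313)):
    k8=k.astype(np.uint8);(cx,cy),r=cv2.minEnclosingCircle(np.argwhere(k)[:,::-1].astype(np.float32));print(cx,cy,r,ray(cx,cy,z))
# block edges again
P,Q,c,n,d=blockfit(o,p,(230,130,410,295),150);q=(Q-o['ee_pos'])@M
print('blk',np.percentile(q[:,0],[99,99.5]),np.percentile(q[:,1],[.5,99.5]),M.T@n)
E
```

```text
[[ 9.974e-01 -7.210e-02 -6.000e-04]
 [-7.210e-02 -9.974e-01  1.500e-03]
 [-7.000e-04 -1.500e-03 -1.000e+00]] [486.87107229 212.96183595 415.67324879]
177
shaft 306.6 83.75555555555556 45 [ 97.56313124 -10.01643909 289.67324879]
232
pin 275.1818181818182 36.81818181818182 11 [137.65937353 -37.81164077 309.67324879]
shaft grid diff
306.9230651855469 84.76923370361328 8.301021575927734 [ 97.03115396  -9.88018822 293.5       ]
276.5 39.0 5.590270042419434 [136.60752114 -37.13912343 313.        ]
blk [58.81771837 59.17510009] [-43.35660668  41.97988622] [ 4.03378534e-04 -3.21878157e-03 -9.99994738e-01]
```

```bash
python3 -m handwheel '[{"gripper":1,"tx":0.02,"ty":-0.002,"tz":0,"rx":0,"ry":0,"rz":0},{"gripper":1,"tx":0.03,"ty":-0.003,"tz":0,"rx":0,"ry":0,"rz":0},{"gripper":1,"tx":0.03,"ty":-0.003,"tz":0.01,"rx":0,"ry":0,"rz":0},{"gripper":1,"tx":0.0181,"ty":-0.0013,"tz":0.015,"rx":0,"ry":0,"rz":0},{"gripper":1,"tx":0,"ty":0,"tz":0.02,"rx":0,"ry":0,"rz":0},{"gripper":1,"tx":0,"ty":0,"tz":0.02,"rx":0,"ry":0,"rz":0},{"gripper":1,"tx":0,"ty":0,"tz":0.005,"rx":0,"ry":0,"rz":0},{"gripper":1,"tx":0,"ty":0,"tz":0,"rx":0,"ry":0,"rz":0}]'
python3 - <<'E'
from h import *
o,p=shot('scene');o,q=shot('side');M=R.from_rotvec(o['orientation']).as_matrix()
print(o['ee_pos'],o['ft_force'],'err in tool',M.T@(np.array([585.4,215.2,300])-o['ee_pos']));print(M.round(4))
b=p['image'][190:290,290:410,::-1];d=q['image'][110:200,255:375,::-1]
r=lambda i:cv2.resize(i,(400,320),interpolation=cv2.INTER_CUBIC)
cv2.imwrite('pics/z8.png',np.hstack([r(b),r(d)]))
E
```

```text
t: 10.9
ee_pos: [585.4, 215.0, 346.0]
orientation: [-3.139, 0.116, 0.001]
ft_force: [-0.1, 0.4, -4.7]
width: 13.6
[585.64169576 215.10011483 346.61819127] [-0.37232686  0.64244846 -4.56026259] err in tool [-2.82125608e-01 -4.58443974e-02  4.66180486e+01]
[[ 9.973e-01 -7.380e-02  8.000e-04]
 [-7.380e-02 -9.973e-01  7.000e-04]
 [ 7.000e-04 -8.000e-04 -1.000e+00]]
```

View pics/z8.png

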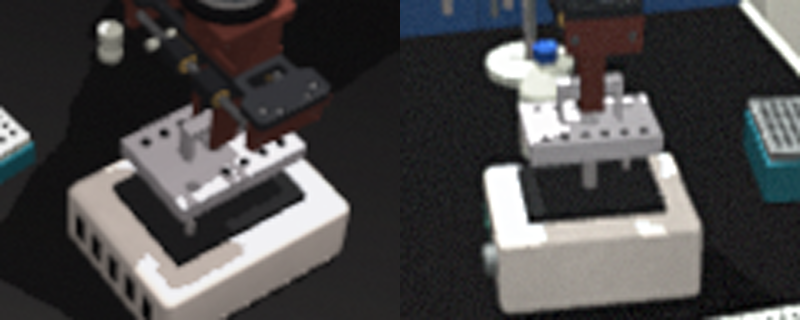

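```bash
python3 -m handwheel '[{"gripper":1,"tx":0,"ty":0,"tz":0.005,"rx":0,"ry":0,"rz":0},{"gripper":1,"tx":0,"ty":0,"tz":0.004,"rx":0,"ry":0,"rz":0},{"gripper":1,"tx":0,"ty":0,"tz":0.004,"rx":0,"ry":0,"rz":0},{"gripper":1,"tx":0,"ty":0,"tz":0.003,"rx":0,"ry":0,"rz":0},{"gripper":1,"tx":0,"ty":0,"tz":0,"rx":0,"ry":0,"rz":0}]'
```

```text
t: 11.62
ee_pos: [585.4, 214.9, 329.7]
orientation: [-3.139, 0.117, 0.001]
ft_force: [0.0, -0.1, -5.2]
width: 13.5
```

```bash
python3 -m handwheel '[{"gripper":1,"tx":0,"ty":0,"tz":0.003,"rx":0,"ry":0,"rz":0},{"gripper":1,"tx":0,"ty":0,"tz":0.003,"rx":0,"ry":0,"rz":0},{"gripper":1,"tx":0,"ty":0,"tz":0.003,"rx":0,"ry":0,"rz":0},{"gripper":1,"tx":0,"ty":0,"tz":0,"rx":0,"ry":0,"rz":0}]'
python3 - <<'E'
from h import *
o=ctrl.get_obs();print(o['moment'],o['ft_force'])
E
```

```text
t: 12.12
ee_pos: [585.4, 214.9, 320.8]
orientation: [-3.139, 0.117, 0.001]
ft_force: [0.2, -0.7, -5.9]
width: 13.9
[ 0.00075649 -0.0595732  -0.04935737] [ 0.19609217 -0.67118864 -5.86691416]
```

No contact force. Continue over the pin.

```bash
python3 -m handwheel '[{"gripper":1,"tx":0,"ty":0,"tz":0.003,"rx":0,"ry":0,"rz":0},{"gripper":1,"tx":0,"ty":0,"tz":0.003,"rx":0,"ry":0,"rz":0},{"gripper":1,"tx":0,"ty":0,"tz":0.002,"rx":0,"ry":0,"rz":0},{"gripper":1,"tx":0,"ty":0,"tz":0,"rx":0,"ry":0,"rz":0}]'
python3 -m handwheel '[{"gripper":1,"tx":0,"ty":0,"tz":0.002,"rx":0,"ry":0,"rz":0},{"gripper":1,"tx":0,"ty":0,"tz":0.002,"rx":0,"ry":0,"rz":0},{"gripper":1,"tx":0,"ty":0,"tz":0.002,"rx":0,"ry":0,"rz":0},{"gripper":1,"tx":0,"ty":0,"tz":0,"rx":0,"ry":0,"rz":0}]'
```

```text
t: 12.62
ee_pos: [585.4, 214.9, 312.9]
orientation: [-3.139, 0.117, 0.001]
ft_force: [0.5, -0.1, -4.4]
width: 13.6
t: 13.12
ee_pos: [585.4, 214.9, 306.9]
orientation: [-3.139, 0.117, 0.001]
ft_force: [0.4, -0.4, -4.4]
width: 13.6
```

```bash
python3 -m handwheel '[{"gripper":1,"tx":0,"ty":0,"tz":0.0015,"rx":0,"ry":0,"rz":0},{"gripper":1,"tx":0,"ty":0,"tz":0.0015,"rx":0,"ry":0,"rz":0},{"gripper":1,"tx":0,"ty":0,"tz":0,"rx":0,"ry":0,"rz":0}]'
python3 -m handwheel '[{"gripper":1,"tx":0,"ty":0,"tz":0.001,"rx":0,"ry":0,"rz":0},{"gripper":1,"tx":0,"ty":0,"tz":0,"rx":0,"ry":0,"rz":0}]'
python3 -m handwheel '[{"gripper":1,"tx":0,"ty":0,"tz":0.001,"rx":0,"ry":0,"rz":0},{"gripper":1,"tx":0,"ty":0,"tz":0,"rx":0,"ry":0,"rz":0}]'
```

```text
t: 13.5
ee_pos: [585.4, 215.0, 304.0]
orientation: [-3.139, 0.117, 0.0]
ft_force: [-0.3, 0.1, -4.9]
width: 14.2
t: 13.75
ee_pos: [585.5, 215.0, 303.0]
orientation: [-3.139, 0.117, 0.0]
ft_force: [-0.1, -0.7, -4.3]
width: 13.8
t: 14.0
ee_pos: [585.5, 215.0, 302.1]
orientation: [-3.139, 0.117, -0.0]
ft_force: [0.2, 0.6, -4.7]
width: 13.9
```

```bash
python3 -m handwheel '[{"gripper":1,"tx":0,"ty":0,"tz":0.0005,"rx":0,"ry":0,"rz":0},{"gripper":1,"tx":0,"ty":0,"tz":0,"rx":0,"ry":0,"rz":0}]'
python3 -m handwheel '[{"gripper":1,"tx":0,"ty":0,"tz":0.0005,"rx":0,"ry":0,"rz":0},{"gripper":1,"tx":0,"ty":0,"tz":0,"rx":0,"ry":0,"rz":0}]'
```

```text
t: 14.25
ee_pos: [585.5, 214.9, 302.0]
orientation: [-3.139, 0.117, -0.0]
ft_force: [-1.4, -2.0, -0.2]
width: 13.8
t: 14.5
ee_pos: [585.5, 214.9, 302.0]
orientation: [-3.139, 0.117, -0.001]
ft_force: [-4.5, -2.6, 5.6]
width: 13.8
```

```bash
python3 -m handwheel '[{"gripper":0.5,"tx":0,"ty":0,"tz":-0.0005,"rx":0,"ry":0,"rz":0},{"gripper":0.5,"tx":0,"ty":0,"tz":0,"rx":0,"ry":0,"rz":0},{"gripper":0.5,"tx":0,"ty":0,"tz":0,"rx":0,"ry":0,"rz":0},{"gripper":0.5,"tx":0,"ty":0,"tz":0,"rx":0,"ry":0,"rz":0}]'
python3 -m handwheel '[{"gripper":0.5,"tx":0,"ty":0,"tz":-0.01,"rx":0,"ry":0,"rz":0},{"gripper":0.5,"tx":0,"ty":0,"tz":-0.025,"rx":0,"ry":0,"rz":0},{"gripper":0.5,"tx":0,"ty":0,"tz":-0.025,"rx":0,"ry":0,"rz":0},{"gripper":0.5,"tx":-0.02,"ty":0,"tz":-0.03,"rx":0,"ry":0,"rz":0},{"gripper":1,"tx":-0.03,"ty":0,"tz":0,"rx":0,"ry":0,"rz":0},{"gripper":1,"tx":0,"ty":0,"tz":0,"rx":0,"ry":0,"rz":0}]'
python3 - <<'E'
from h import *
o,p=shot('wrist','w9.png');M=R.from_rotvec(o['orientation']).as_matrix();print(o['ee_pos'],o['width'],o['ft_force'])
P,Q,c,n,d=blockfit(o,p,(200,40,430,280),95)
q=(Q-o['ee_pos'])@M;print('plate n world',n,'z top',np.percentile(Q[:,2],[2,50,98]),len(Q))
r=cv2.minAreaRect(q[:,:2].astype(np.float32));print(r);print('center world',o['ee_pos']+M@np.array([*r[0],np.median(q[:,2])]))
E
```

```text
t: 15.0
ee_pos: [585.6, 215.0, 301.6]
orientation: [-3.139, 0.117, -0.0]
ft_force: [-0.1, 1.1, 0.1]
width: 44.0
t: 15.75
ee_pos: [534.4, 218.7, 392.6]
orientation: [-3.139, 0.115, -0.001]
ft_force: [0.7, -0.7, 1.2]
width: 27.1
[534.39494621 218.73471017 392.63204313] 27.136245718429507 [ 0.74281363 -0.66618471  1.16798337]
plate n world [-2.06285358e-05  1.05632361e-03  9.99999442e-01] z top [107.02033846 108.45386351 109.86322696] 12000
((50.48012161254883, -0.6140708923339844), (119.62730407714844, 86.3001480102539), 0.07353692501783371)
center world [584.89802131 215.80368783 108.45154112]
```

View pics/w9.png

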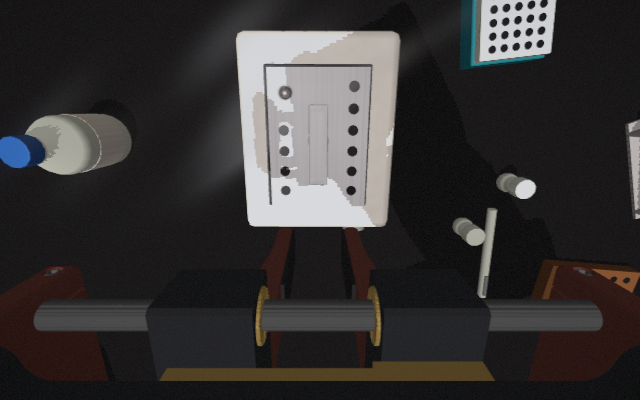

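```bash
python3 -m handwheel '[{"gripper":1,"tx":0.02,"ty":-0.007,"tz":0,"rx":0,"ry":0,"rz":0},{"gripper":1,"tx":0.03,"ty":-0.01,"tz":0,"rx":0,"ry":0,"rz":0},{"gripper":1,"tx":0.03,"ty":-0.01,"tz":0,"rx":0,"ry":0,"rz":0},{"gripper":1,"tx":0.017,"ty":-0.005,"tz":0,"rx":0,"ry":0,"rz":0},{"gripper":1,"tx":0,"ty":0,"tz":0.025,"rx":0,"ry":0,"rz":0},{"gripper":1,"tx":0,"ty":0,"tz":0.025,"rx":0,"ry":0,"rz":0},{"gripper":1,"tx":0,"ty":0,"tz":0.02,"rx":0,"ry":0,"rz":0},{"gripper":1,"tx":0,"ty":0,"tz":0,"rx":0,"ry":0,"rz":0}]'
python3 - <<'E'
from h import *
o,p=shot('wrist','w10.png');o,p=shot('scene','s10.png');o,q=shot('side')
M=R.from_rotvec(o['orientation']).as_matrix();print(M.T@(np.array([633.4,243.7,290])-o['ee_pos']),o['width'],o['qpos'])
b=p['image'][190:290,290:410,::-1];d=q['image'][110:200,255:375,::-1]
r=lambda i:cv2.resize(i,(400,320),interpolation=cv2.INTER_CUBIC)
cv2.imwrite('pics/z10.png',np.hstack([r(b),r(d)]))
E
```

```text
t: 16.8
ee_pos: [634.7, 243.1, 319.6]
orientation: [3.138, -0.117, -0.005]
ft_force: [0.3, -0.2, 0.0]
width: 0.6
[-1.90233786 -0.10895605 31.95564508] 0.34179459478320523 [3.48385502e-01 5.95088979e-01 1.55169165e+00 3.68219534e-04
 9.94086507e-01 1.99339449e+00]
```

View pics/z10.png

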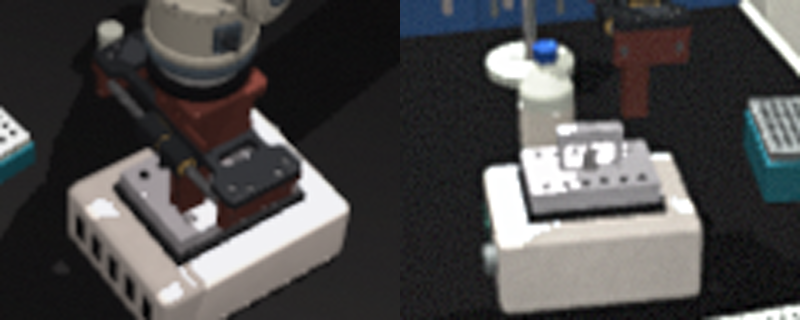

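View pics/w10.png

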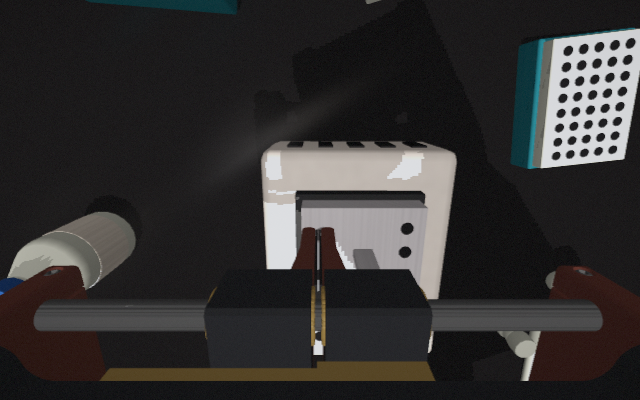

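```bash
python3 -m handwheel '[{"gripper":1,"tx":-0.001,"ty":0,"tz":0.012,"rx":0,"ry":0,"rz":0},{"gripper":1,"tx":-0.001,"ty":0,"tz":0.01,"rx":0,"ry":0,"rz":0},{"gripper":1,"tx":0,"ty":0,"tz":0.005,"rx":0,"ry":0,"rz":0},{"gripper":1,"tx":0,"ty":0,"tz":0,"rx":0,"ry":0,"rz":0}]'
python3 -m handwheel '[{"gripper":1,"tx":0,"ty":0,"tz":0.001,"rx":0,"ry":0,"rz":0},{"gripper":1,"tx":0,"ty":0,"tz":0.001,"rx":0,"ry":0,"rz":0},{"gripper":1,"tx":0,"ty":0,"tz":0,"rx":0,"ry":0,"rz":0}]'
```

```text
t: 17.45
ee_pos: [632.6, 243.5, 294.0]
orientation: [3.139, -0.117, -0.001]
ft_force: [-0.1, -0.5, -0.2]
width: 0.6
t: 17.82
ee_pos: [632.8, 243.5, 292.8]
orientation: [-3.139, 0.117, -0.0]
ft_force: [-0.3, -1.0, 0.8]
width: 0.6
```

```bash
python3 -m handwheel '[{"gripper":1,"tx":0,"ty":0,"tz":0.001,"rx":0,"ry":0,"rz":0},{"gripper":1,"tx":0,"ty":0,"tz":0.001,"rx":0,"ry":0,"rz":0},{"gripper":1,"tx":0,"ty":0,"tz":0,"rx":0,"ry":0,"rz":0}]'
python3 -m handwheel '[{"gripper":1,"tx":0,"ty":0,"tz":0.001,"rx":0,"ry":0,"rz":0},{"gripper":1,"tx":0,"ty":0,"tz":0,"rx":0,"ry":0,"rz":0}]'
```

```text
t: 18.2
ee_pos: [632.7, 243.6, 290.5]
orientation: [-3.139, 0.117, 0.0]
ft_force: [-0.5, 0.3, 0.6]
width: 0.4
t: 18.45
ee_pos: [632.8, 243.5, 290.4]
orientation: [-3.139, 0.117, -0.0]
ft_force: [-2.7, -0.2, 4.8]
width: 0.6
```

Contact at 290.4 (plate top at its seated height). Press firmer.

```bash
python3 -m handwheel '[{"gripper":1,"tx":0,"ty":0,"tz":0.001,"rx":0,"ry":0,"rz":0},{"gripper":1,"tx":0,"ty":0,"tz":0,"rx":0,"ry":0,"rz":0}]'
python3 -m handwheel '[{"gripper":1,"tx":0,"ty":0,"tz":0.001,"rx":0,"ry":0,"rz":0},{"gripper":1,"tx":0,"ty":0,"tz":0,"rx":0,"ry":0,"rz":0},{"gripper":1,"tx":0,"ty":0,"tz":0,"rx":0,"ry":0,"rz":0}]'
```

```text
t: 18.7
ee_pos: [632.8, 243.6, 290.3]
orientation: [-3.139, 0.117, -0.001]
ft_force: [-4.4, -2.0, 12.1]
width: 0.4
t: 19.08
ee_pos: [632.8, 243.6, 290.2]
orientation: [-3.139, 0.117, -0.001]
ft_force: [-7.3, -3.6, 18.5]
width: 0.3
```

```bash
python3 -m handwheel '[{"gripper":1,"tx":0,"ty":0,"tz":-0.013,"rx":0,"ry":0,"rz":0},{"gripper":1,"tx":0,"ty":0,"tz":-0.03,"rx":0,"ry":0,"rz":0},{"gripper":1,"tx":0,"ty":0,"tz":-0.03,"rx":0,"ry":0,"rz":0},{"gripper":1,"tx":-0.022,"ty":0.014,"tz":-0.01,"rx":0,"ry":0,"rz":0},{"gripper":1,"tx":-0.03,"ty":0.02,"tz":0,"rx":0,"ry":0,"rz":0},{"gripper":1,"tx":-0.03,"ty":0.02,"tz":0,"rx":0,"ry":0,"rz":0},{"gripper":1,"tx":-0.01,"ty":0.01,"tz":0,"rx":0,"ry":0,"rz":0},{"gripper":1,"tx":0,"ty":0,"tz":0,"rx":0,"ry":0,"rz":0}]'
python3 - <<'E'
from h import *
o,p=shot('wrist','w11.png');M=R.from_rotvec(o['orientation']).as_matrix()
print('to far corner',M.T@(np.array([537,186.7,290])-o['ee_pos']))
E
```

```text
t: 20.08
ee_pos: [536.5, 186.3, 371.1]
orientation: [-3.139, 0.117, -0.002]
ft_force: [0.5, -0.1, -0.3]
width: 0.7
to far corner [ 0.38394545 -0.34623829 81.12133933]
```

View pics/w11.png

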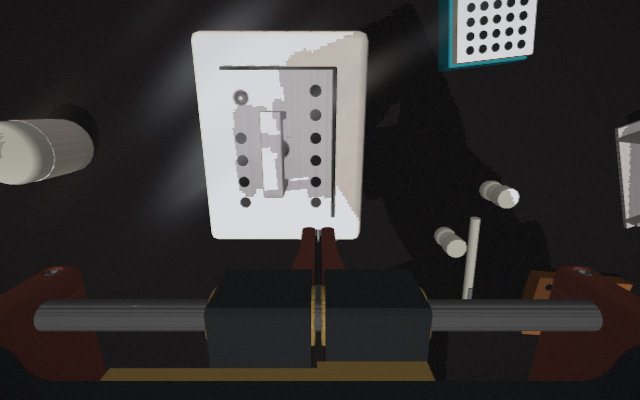

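Still seated, with the pin showing in its hole at (240,98). Now down on the far corner.

```bash
python3 -m handwheel '[{"gripper":1,"tx":0,"ty":0,"tz":0.02,"rx":0,"ry":0,"rz":0},{"gripper":1,"tx":0,"ty":0,"tz":0.025,"rx":0,"ry":0,"rz":0},{"gripper":1,"tx":0,"ty":0,"tz":0.02,"rx":0,"ry":0,"rz":0},{"gripper":1,"tx":0,"ty":0,"tz":0.01,"rx":0,"ry":0,"rz":0},{"gripper":1,"tx":0,"ty":0,"tz":0.002,"rx":0,"ry":0,"rz":0},{"gripper":1,"tx":0,"ty":0,"tz":0,"rx":0,"ry":0,"rz":0}]'
python3 -m handwheel '[{"gripper":1,"tx":0,"ty":0,"tz":0.001,"rx":0,"ry":0,"rz":0},{"gripper":1,"tx":0,"ty":0,"tz":0.001,"rx":0,"ry":0,"rz":0},{"gripper":1,"tx":0,"ty":0,"tz":0,"rx":0,"ry":0,"rz":0}]'
python3 -m handwheel '[{"gripper":1,"tx":0,"ty":0,"tz":0.001,"rx":0,"ry":0,"rz":0},{"gripper":1,"tx":0,"ty":0,"tz":0,"rx":0,"ry":0,"rz":0}]'
```

```text
t: 20.88
ee_pos: [536.8, 186.8, 294.0]
orientation: [-3.139, 0.117, -0.001]
ft_force: [-0.2, 0.8, 0.5]
width: 0.1
t: 21.25
ee_pos: [536.3, 186.6, 291.8]
orientation: [-3.139, 0.117, -0.001]
ft_force: [0.2, -0.4, 0.2]
width: 0.4
t: 21.5
ee_pos: [536.2, 186.5, 290.6]
orientation: [-3.139, 0.117, 0.0]
ft_force: [-0.0, 0.5, 0.2]
width: 0.6
```

```bash
python3 -m handwheel '[{"gripper":1,"tx":0,"ty":0,"tz":0.001,"rx":0,"ry":0,"rz":0},{"gripper":1,"tx":0,"ty":0,"tz":0,"rx":0,"ry":0,"rz":0}]'
python3 -m handwheel '[{"gripper":1,"tx":0,"ty":0,"tz":0.001,"rx":0,"ry":0,"rz":0},{"gripper":1,"tx":0,"ty":0,"tz":0,"rx":0,"ry":0,"rz":0}]'
python3 -m handwheel '[{"gripper":1,"tx":0,"ty":0,"tz":0.001,"rx":0,"ry":0,"rz":0},{"gripper":1,"tx":0,"ty":0,"tz":0,"rx":0,"ry":0,"rz":0},{"gripper":1,"tx":0,"ty":0,"tz":0,"rx":0,"ry":0,"rz":0}]'
```

```text
t: 21.75
ee_pos: [536.3, 186.6, 290.4]
orientation: [-3.139, 0.117, -0.0]
ft_force: [-2.7, -0.8, 7.9]
width: 0.5
t: 22.0
ee_pos: [536.3, 186.6, 290.3]
orientation: [-3.139, 0.117, -0.001]
ft_force: [-4.9, -2.7, 17.3]
width: 0.3
t: 22.38
ee_pos: [536.3, 186.5, 290.2]
orientation: [-3.139, 0.117, -0.001]
ft_force: [-8.1, -4.3, 26.5]
width: 0.3
```

```bash
python3 -m handwheel '[{"gripper":1,"tx":0,"ty":0,"tz":-0.013,"rx":0,"ry":0,"rz":0},{"gripper":1,"tx":0,"ty":0,"tz":-0.03,"rx":0,"ry":0,"rz":0},{"gripper":1,"tx":0,"ty":0,"tz":-0.03,"rx":0,"ry":0,"rz":0},{"gripper":1,"tx":-0.02,"ty":0,"tz":-0.03,"rx":0,"ry":0,"rz":0},{"gripper":1,"tx":-0.02,"ty":0,"tz":0,"rx":0,"ry":0,"rz":0},{"gripper":1,"tx":0,"ty":0,"tz":0,"rx":0,"ry":0,"rz":0}]'
python3 - <<'E'
from h import *
o,p=shot('wrist','w12.png');print(o['ee_pos'],o['ft_force'])
P,Q,c,n,d=blockfit(o,p,(150,20,430,260),97)
print('n',n,'tilt deg',np.degrees(np.arccos(n[2])),'z',np.percentile(Q[:,2],[2,50,98]))
r=cv2.minAreaRect(Q[:,:2].astype(np.float32));print(r)
o,p=shot('scene','s12.png')
E
```

```text
t: 23.12
ee_pos: [495.6, 189.5, 391.1]
orientation: [-3.139, 0.116, -0.0]
ft_force: [0.6, 0.9, -0.0]
width: 0.6
[495.55982684 189.52691959 391.05941329] [ 0.62294588  0.86991438 -0.0469155 ]
n [-5.00206493e-04  7.94315158e-04  9.99999559e-01] tilt deg 0.0537831110342082 z [107.08624013 108.50971505 109.97667322]
((583.3692626953125, 216.07627868652344), (86.37259674072266, 117.28868103027344), 85.83830261230469)
```

View pics/w12.png

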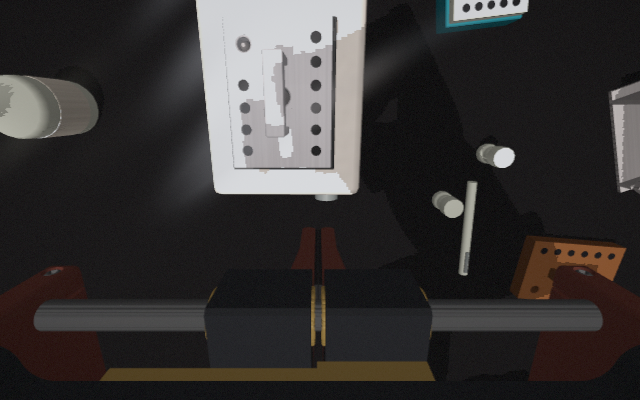

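View pics/s12.png

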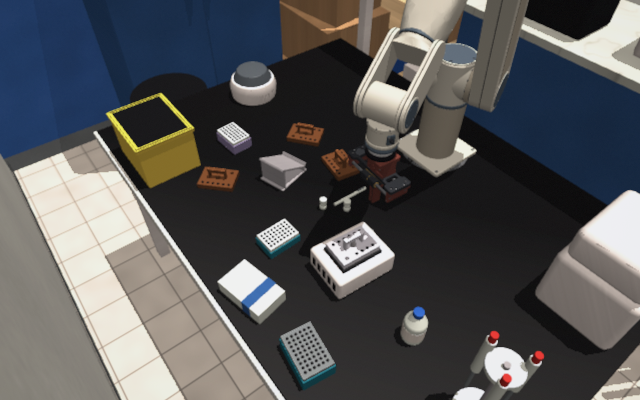

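The block is level on the deck (352,245). The bystanders are where they were and nothing touches the robot. Handing in.

```bash
python3 -c "
from workcell import ctrl
print(ctrl.close_job())"
```

```text
the job is handed in; nothing more can be done
None
```

The aluminium block is off its stand and sits fully home on the mixer's deck, over both the shaft and the pin. I let it go, did both press checks in the order asked, and handed the job in after about 23 s.

- **Lowering:** there was no contact force until the tool reached 302.0 mm, which is the height expected for fully home. I then released the block.
- **Press checks with closed fingers:** I pressed the pin-hole corner first, with about 18 N, then the diagonally opposite corner, with about 26 N. Contact came at the same height on both (290.4 mm, going to 290.2 mm under load), so the block does not rock.
- **Last look:** the plate top measures 108.5 mm against the expected 108 mm, tilted 0.05°. The pin shows in its hole, and the wrist force is about zero with the gripper clear. The vials, rack, tip box, bottle, pen and brown look-alikes look unmoved in the picture.
- **Disagreements:** the cameras differed by about 2 to 3 mm on the handle's position. I placed the block by wrist-camera measurements relative to the shaft. The last outline fit gave the plate as 117 mm long instead of 120 mm, because the picture cut off its far edge. The earlier full view after release gave 119.6 mm.

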